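# Reset the adjustable stop of a positioning board

## Robot

A 6-joint arm with a two-finger parallel gripper is mounted at the origin on a cart in front of the work surface, level with it; the furniture and walls round the work are solid. World frame = base frame: x ahead of the robot, y to its left, z up, the work surface at z = 0. Lengths are in mm, angles in rad, forces in N, time in s.
With the tool pointing down it reaches from about 350 to 775 mm from the base axis. Payload 7.3 kg.
Tool frame: the origin (TCP) lies between the finger pads; the fingertips stand 14 mm ahead of it and the grasp point (between the pads) lies 5 mm behind it; z points along the fingers, y is the line along which they close (so a half turn about z gives the same grasp; the last joint's range is limited). The gripper opens to 92 mm and grips with 3 to 60 N. Pads are 19 mm wide; open, the fingers measure 130 mm over their backs; the gripper's body (75 mm by 190 mm) begins 47 mm behind the grasp point.
Start: joints at [0.96, 0.342, 1.524, -0, 1.275, -0.146], TCP at [235.317, 469.329, 240.741] pointing down, gripper open.
Joint ranges: [-2.53, 2.53], [-0.77, 2.02], [0.04, 2.7], [-1, 4.14], [0.28, 2.66], [-3.11, 3.11]. Speed limits (rad/s): [2.57, 2.57, 3.14, 3.14, 3.14, 3.14].

## Interface

Orientations are given as [roll, pitch, yaw] about the fixed x, y, z axes, in that order (R = Rz(yaw) Ry(pitch) Rx(roll)).
In Python, from plant import get_obs, cams, close_job gives the robot as it stands. The module is installed in compiled form; this text tells all that it offers.
- The arm moves only by the shell command python3 -m creep 'ROWS'. ROWS is JSON, a list of rows, each an object of numbers: "hand": the opening, from 0 (shut) to 1 (fully open); "tx", "ty", "tz": the shift along the tool's x, y, z in m; "spin": the turn about the tool's z in degrees. In form: [{"hand": .., "tx": .., "ty": .., "tz": .., "spin": ..}, ...]. A call has 1 to 5 rows; each row shifts and turns the commanded pose from where the row before left it, along the tool's axes as they then stand; what a row does not reach is not made up. A row lasts 1/8 s, in which the tool goes at most 62.5 mm and 10.7 degrees, less where a joint would pass 70% of its speed; a pose out of reach is approached as far as the arm can. A call is refused whole if a number of a shift passes 0.0625 or a number of a turn 10.7, either way. A call with a gripper value outside its range is refused whole. The fingers move at their own pace and stop on an object; the grip force is fixed at half the most. Time passes only in rows, so rows that do not move let the fingers close. It gives the time, the measured TCP pose, the force, the opening and the grip force at its end, in the units of the state.
- get_obs(): the state, without advancing time (a new reading comes with each control period).
- cams.capture(name): name is "scene" or "top" or "wrist"; returns a dict with "color" (420x560x3 uint8, red, green, blue), "K" (3x3 intrinsics, pixels), "k1" (the pictures are not rectified: a ray, as slopes to the right and down, at radius r is drawn at 1 + k1 r^2 times it, then the intrinsics apply), "R" (3x3) and "t" (3): a world point X has camera coordinates R X + t. Camera axes: x right, y down, z forward; pixel columns grow to the right and rows downward; lengths in mm; the calibration is good to about 2 mm. A picture is of the moment at which its call begins. There is no depth.
- close_job(): hands the job in; it is judged then, once.
The state is a dict: "time": time; "joint_positions": joint angles; "dq": joint speeds; "tau": joint torques, N m; "tool_pos": TCP position; "tcp_rot": TCP orientation; "contact_force": force on the tool from outside, world axes, zero at the start; "moment": the same for the moment, N m; "grip_width": finger opening in mm; "finger_force": force on a finger pad.
Only numpy, scipy, OpenCV 4.12 (cv2) and the standard library are available. Lean on these libraries where they do the work, as an engineer would, in place of code of your own. Each camera call takes 0.05 s, during which the arm holds its last target. There are 200 camera calls.

## Task

The blue stop on the metal positioning board needs a new setting: loosen its black clamping lever, slide the stop along its slots until its pointer lines up with the red mark (not the yellow one), then turn the lever clockwise again until it is fully tight. Leave the things standing round the board alone.

Things in the scene. Friction and masses are not known exactly. Their poses are not given: they have to be found in the camera images.
- board: grey metal positioning board, 150 (x) x 290 (y) x 12 mm high, fixed on the bench. Origin at the centre of its underside; its y axis is the direction in which the stop slides. A rail 10 mm wide and up to 28 mm above the bench runs along its far (+x) edge, centred at x = +68 mm; a white ruler strip lies along its near (-x) edge. A low hex bolt (top 26 mm above the bench) stands at board x = -22, y = -25 mm
- stop (a joint): position of the blue stop along the board's +y, m, 0 to 0.09. The fence's centre line lies at board y = 0.035 + value. Sliding friction about 2 N when the lever is loose; when the lever is tight it is clamped and holds against 20 N or more
- stop_top (a point): centre of the top edge of the stop's blue upright fence, 62 mm above the bench. The fence is 10 mm thick (board y) and 84 mm long (board x), free to push on both faces; two small gussets on its -y face, at both ends (board x = +-38 mm), reach up to 41 mm above the bench and 23 mm out. The 6 mm thick slotted foot lies on the board, 84 mm wide, and runs from the fence 165 mm to the board's -y under the two bolts (foot's top 18 mm above the bench)
- stop_index (a point): tip of the white pointer with black line at the near (-x) foot of the fence, 50 mm from the fence's middle and in line with the fence's centre plane; moves with the stop. Axes as the board's
- red_mark: red tab 16 x 7 x 3 mm with a point towards the stop, on the ruler strip near the board's near edge; fixed. Origin at its root point, axes as the board's; the stop is set when the pointer's board y equals this one's. Its setting is at least 15 mm from the start, towards +y or -y
- yellow_mark: yellow tab of the same shape for the other setting; fixed, not to be used
- lever (a joint): angle of the black clamping lever about its vertical bolt, rad: 0 = loose, lever points to the board's -y (away from the fence); 1.57 = fully tight, against its end stop, lever points to the board's -x (to the robot). It grows clockwise seen from above. It begins to clamp at about 0.8. Stays where it is left; takes about 2 to 3 N at its tip
- lever_pivot (a point): point on the lever's axis, 52 mm above the bench (height of the lever arm's middle); at board x = +22, y = -25 mm. The hub there is 26 mm wide and ends 54 mm above the bench
- lever_tip (a point): end of the lever's arm, 72 mm from the axis, 52 mm above the bench; the outer 26 mm of the arm is a round grip 15 mm thick, with more than 15 mm free under it
- wash_bottle: white wash bottle with blue cap and bent spout, 66 x 96 x 180 mm, loose bystander; origin at the centre of its underside
- measuring_cylinder: tall clear measuring cylinder, 52 x 60 x 178 mm, loose bystander; origin at the centre of its underside
- slide_box_blue: blue box, 56 x 83 x 36 mm, loose bystander; origin at the centre of its underside
- vial_red: small white vial with red cap, 25 x 24 x 55 mm, loose bystander; origin at the centre of its underside
- tape_roll: roll of tan tape lying flat, 96 x 95 x 25 mm, loose bystander; origin at the centre of its underside

How it is judged:
By the outcome, as a careful person would: the job done as asked, in the order asked, and still so for the second after the job is handed in, with the robot touching nothing.
It also fails if it takes over 59 s, if anything falls off the work surface, if the arm or the gripper's body presses on something with over 40 N, if the wrist force passes 120 N, or if a joint passes its speed limit or range.

## Working session

There is one attempt and no reset: what is moved stays moved. The work goes in short steps, Python scripts to look and compute and a shell command to move; the robot and the scene stay as the last step left them, time stands still between calls to the robot, and variables do not carry over. Pictures are saved under pics/ and viewed, at most 10 in all, crops included, and the job is handed in when it is done.

```bash
mkdir -p pics; cat > h.py <<'E'
import numpy as np,cv2,json
from plant import get_obs,cams
def snap(n,f):
    c=cams.capture(n); cv2.imwrite(f'pics/{f}.png',c['color'][:,:,::-1]); np.savez(f'pics/{f}.npz',**{k:np.array(v) for k,v in c.items()}); return c
def ray(f,uv,z):
    c=np.load(f'pics/{f}.npz'); K=c['K']; d=np.array([c['k1'],0,0,0,0],float)
    p=cv2.undistortPoints(np.array(uv,float).reshape(-1,1,2),K,d)[:,0]
    R,t=c['R'],c['t'].ravel(); o=-R.T@t
    D=np.c_[p,np.ones(len(p))]@R
    z=np.broadcast_to(z,len(p))
    return o+D*((z-o[2])/D[:,2])[:,None]
def proj(f,X):
    c=np.load(f'pics/{f}.npz'); 
    return cv2.projectPoints(np.array(X,float).reshape(-1,1,3),cv2.Rodrigues(c['R'])[0],c['t'].ravel().astype(float),c['K'],np.array([c['k1'],0,0,0,0],float))[0][:,0]
E
python3 - <<'E'
from h import *
for n in ['scene','top']:
    c=snap(n,n+'0'); print(n,c['K'].tolist(),c['k1'],(-c['R'].T@np.ravel(c['t'])).round())
print(get_obs())
E
```

```text
scene [[393.1131811680691, 0.0, 285.1482819896752], [0.0, 393.1131811680691, 210.65016795583878], [0.0, 0.0, 1.0]] 0.02530723204643117 [  -4. -693.  713.]
top [[423.8095577561016, 0.0, 282.4904461049796], [0.0, 423.8095577561016, 203.7635473375259], [0.0, 0.0, 1.0]] -0.049314679160001464 [ 489.   45. 1450.]
{'time': 0.1, 'joint_positions': array([ 9.59983791e-01,  3.42684969e-01,  1.52490040e+00, -2.62689529e-05,
        1.27541024e+00, -1.46012060e-01]), 'dq': array([-0.00086996, -0.00190748, -0.00037356,  0.00097055, -0.00092819,
       -0.00042057]), 'tau': array([ 1.34099646e-03, -4.32004201e+01, -2.44696158e+01,  7.18691759e-02,
        5.26249164e-02, -2.49855373e-05]), 'tool_pos': array([235.12485113, 469.02679335, 240.1052428 ]), 'tcp_rot': array([-3.14020097e+00, -1.79268243e-04,  2.67679972e+00]), 'contact_force': array([-0.00973762, -0.52959272, -0.13767951]), 'moment': array([-0.03646163, -0.0253735 ,  0.01192336]), 'finger_force': 0.0, 'grip_width': 91.93818610155871}
```

View pics/top0.png

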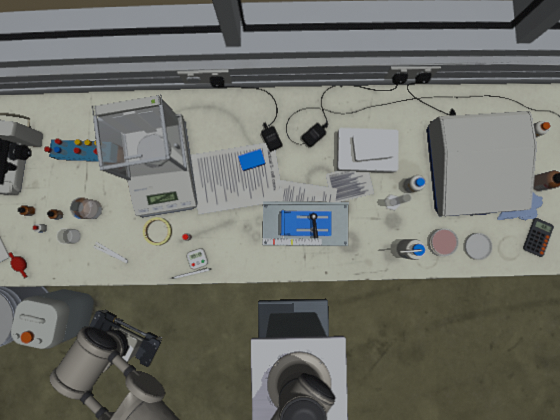

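View pics/scene0.png

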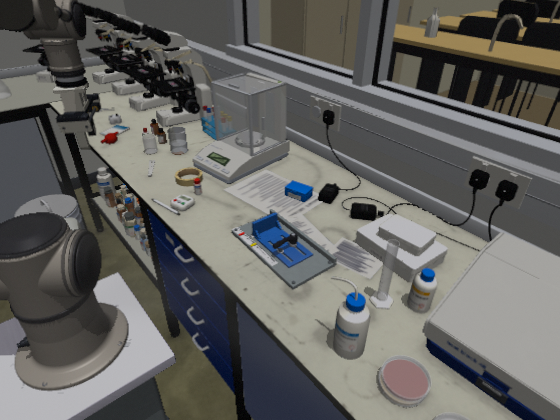

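The top view shows the board at about (305,224), the fence at its left end (~282), the lever hub at ~(315,217), and bystanders well off to the sides. I'll enlarge the board in both views.

```bash
python3 - <<'E'
from h import *
a=cv2.imread('pics/top0.png')[196:252,256:356]; a=cv2.resize(a,None,fx=6,fy=6,interpolation=cv2.INTER_CUBIC)
b=cv2.imread('pics/scene0.png')[205:285,225:340]; b=cv2.resize(b,None,fx=3,fy=3,interpolation=cv2.INTER_CUBIC)
o=np.zeros((336+240,600,3),np.uint8); o[:336,:600]=a; o[336:,:345]=b; cv2.imwrite('pics/c0.png',o)
E
```

```text
(no output)
```

View pics/c0.png

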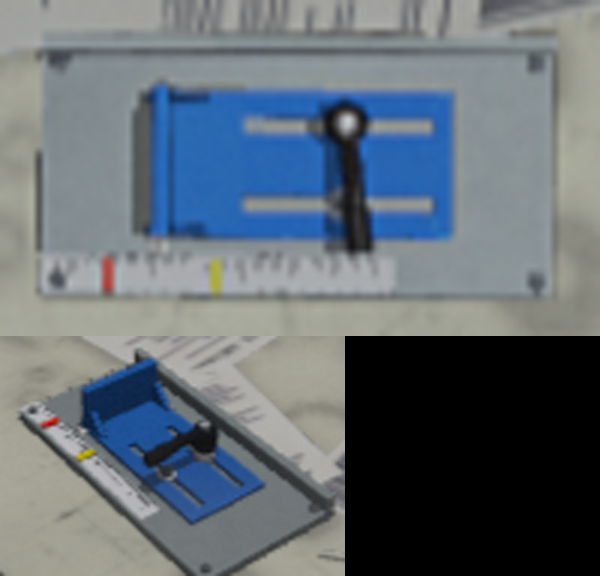

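```bash
python3 - <<'E'
from h import *
def q(l): return [(255.6+x/6,195.6+y/6) for x,y in l]
P=ray('top0',q([(39,296),(555,296)]),12); print('near edge',P.round(1))
d=P[0]-P[1]; print('len',np.linalg.norm(d),'yaw deg',np.degrees(np.arctan2(-d[0],d[1])))
print('rail outer',ray('top0',q([(42,37),(556,37)]),28).round(1))
print('hub',ray('top0',q([(345,122)]),54),'tip',ray('top0',q([(361,250)]),52))
print('fence top ends',ray('top0',q([(162,84),(160,236)]),62))
print('pointer,red,yel',ray('top0',q([(164,247),(108,258),(215,260)]),[18,15,15]))
yaw=np.arctan2(-d[0],d[1]); c=(P[0]+P[1])/2; R=np.array([[np.cos(yaw),-np.sin(yaw)],[np.sin(yaw),np.cos(yaw)]])
o=c[:2]+R@[75,0]; print('board',o,np.degrees(yaw)); print('pivot pred',o+R@[22,-25])
E
```

```text
near edge [[ 464.2  113.2   12. ]
 [ 457.8 -177.6   12. ]]
len 290.95770821959655 yaw deg -1.2705840298824433
rail outer [[ 609.2  108.2   28. ]
 [ 603.  -180.5   28. ]]
hub [[556.55262278 -58.64572783  54.        ]] tip [[486.20219027 -65.68138582  52.        ]]
fence top ends [[579.13939529  41.49706511  62.        ]
 [496.23080057  44.38333985  62.        ]]
pointer,red,yel [[490.23812292  42.25321139  18.        ]
 [484.74638016  73.88621692  15.        ]
 [482.32066782  13.71520263  15.        ]]
board [535.97696356 -33.86440187] -1.2705840298824433
pivot pred [557.41720289 -59.34608426]
```

The top view fits the given sizes: board length 291 mm, and the pivot prediction agrees to about 1 mm. The pivot is at (557,-59), the lever tip at (486,-66), and red is about +31.5 mm from the pointer. Next I move over the lever.

```bash
r='' ; 
python3 -m creep '[{"hand":0.4,"tx":-0.0473,"ty":-0.0359},{"hand":0.4,"tx":-0.0473,"ty":-0.0359},{"hand":0.4,"tx":-0.0473,"ty":-0.0359},{"hand":0.4,"tx":-0.0473,"ty":-0.0359},{"hand":0.4,"tx":-0.0473,"ty":-0.0359}]'
python3 -m creep '[{"hand":0.4,"tx":-0.0473,"ty":-0.0359},{"hand":0.4,"tx":-0.0473,"ty":-0.0359},{"hand":0.4,"tx":-0.0473,"ty":-0.0359},{"hand":0.4,"tx":-0.0473,"ty":-0.0359},{"hand":0.4,"tx":-0.0473,"ty":-0.0359}]'
python3 -m creep '[{"hand":0.4,"spin":10},{"hand":0.4,"spin":10},{"hand":0.4,"spin":10},{"hand":0.4,"spin":10},{"hand":0.4,"spin":10}]'
python3 -m creep '[{"hand":0.4,"spin":10},{"hand":0.4,"spin":10},{"hand":0.4,"spin":10},{"hand":0.4,"spin":10},{"hand":0.4,"spin":10}]'
python3 -m creep '[{"hand":0.4,"spin":10},{"hand":0.4,"spin":10},{"hand":0.4,"spin":10},{"hand":0.4,"spin":10},{"hand":0.4,"spin":10}]'
python3 - <<'E'
from h import *
snap('wrist','w1'); o=get_obs(); print(o['tool_pos'],o['tcp_rot'],o['joint_positions'])
E
```

```text
[235.13998334 469.07706887 240.22271317] [-3.14045818e+00 -1.58459571e-04  2.67678067e+00] [ 9.60005568e-01  3.42541835e-01  1.52477673e+00 -8.62121927e-06
  1.27541955e+00 -1.45976351e-01]invalid input at $[0]: expected keys hand, tx, ty, tz, spin
invalid input at $[0]: expected keys hand, tx, ty, tz, spin
invalid input at $[0]: expected keys hand, tx, ty, tz, spin
invalid input at $[0]: expected keys hand, tx, ty, tz, spin
invalid input at $[0]: expected keys hand, tx, ty, tz, spin
```

View pics/w1.png

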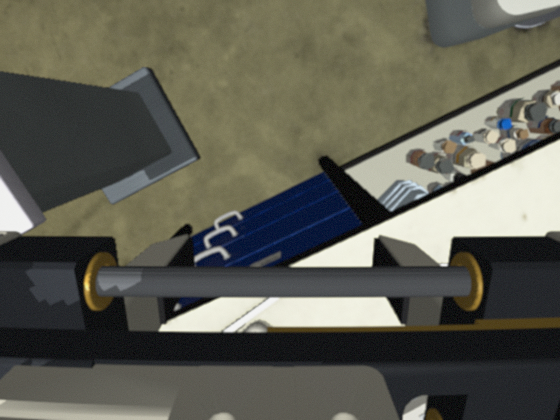

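The rows were refused because every key is required, so the arm has not moved. The wrist picture only shows the bench edge at the start pose. I'll retype the rows with all the keys.

```bash
python3 -m creep '[{"hand":0.4,"tx":-0.0473,"ty":-0.0359,"tz":0,"spin":0},{"hand":0.4,"tx":-0.0473,"ty":-0.0359,"tz":0,"spin":0},{"hand":0.4,"tx":-0.0473,"ty":-0.0359,"tz":0,"spin":0},{"hand":0.4,"tx":-0.0473,"ty":-0.0359,"tz":0,"spin":0},{"hand":0.4,"tx":-0.0473,"ty":-0.0359,"tz":0,"spin":0}]'
python3 -m creep '[{"hand":0.4,"tx":-0.0473,"ty":-0.0359,"tz":0,"spin":0},{"hand":0.4,"tx":-0.0473,"ty":-0.0359,"tz":0,"spin":0},{"hand":0.4,"tx":-0.0473,"ty":-0.0359,"tz":0,"spin":0},{"hand":0.4,"tx":-0.0473,"ty":-0.0359,"tz":0,"spin":0},{"hand":0.4,"tx":-0.0473,"ty":-0.0359,"tz":0,"spin":0}]'
python3 -m creep '[{"hand":0.4,"tx":0,"ty":0,"tz":0,"spin":10},{"hand":0.4,"tx":0,"ty":0,"tz":0,"spin":10},{"hand":0.4,"tx":0,"ty":0,"tz":0,"spin":10},{"hand":0.4,"tx":0,"ty":0,"tz":0,"spin":10},{"hand":0.4,"tx":0,"ty":0,"tz":0,"spin":10}]'
python3 -m creep '[{"hand":0.4,"tx":0,"ty":0,"tz":0,"spin":10},{"hand":0.4,"tx":0,"ty":0,"tz":0,"spin":10},{"hand":0.4,"tx":0,"ty":0,"tz":0,"spin":10},{"hand":0.4,"tx":0,"ty":0,"tz":0,"spin":10},{"hand":0.4,"tx":0,"ty":0,"tz":0,"spin":10}]'
python3 -m creep '[{"hand":0.4,"tx":0,"ty":0,"tz":0,"spin":10},{"hand":0.4,"tx":0,"ty":0,"tz":0,"spin":10},{"hand":0.4,"tx":0,"ty":0,"tz":0,"spin":10},{"hand":0.4,"tx":0,"ty":0,"tz":0,"spin":10},{"hand":0.4,"tx":0,"ty":0,"tz":0,"spin":10}]'
python3 - <<'E'
from h import *
snap('wrist','w2'); o=get_obs(); print(o['tool_pos'],o['tcp_rot'],o['joint_positions'])
E
```

```text
time: 0.78
tool_pos: [366.7, 201.1, 240.7]
tcp_rot: [3.141, 0.0, 2.677]
contact_force: [1.1, 0.0, 0.1]
grip_width: 46.4
finger_force: 0.0
time: 1.4
tool_pos: [497.7, -65.5, 240.6]
tcp_rot: [3.141, -0.0, 2.676]
contact_force: [0.9, 0.0, 0.5]
grip_width: 36.8
finger_force: 0.0
time: 2.02
tool_pos: [497.0, -63.6, 240.4]
tcp_rot: [-3.141, -0.0, 1.798]
contact_force: [0.5, -0.4, -0.1]
grip_width: 36.9
finger_force: 0.0
time: 2.65
tool_pos: [497.0, -63.6, 240.4]
tcp_rot: [-3.141, 0.0, 0.926]
contact_force: [0.0, 0.3, 0.4]
grip_width: 37.1
finger_force: 0.0
time: 3.28
tool_pos: [497.0, -63.6, 240.4]
tcp_rot: [-3.141, 0.001, 0.053]
contact_force: [-0.1, -0.8, -0.4]
grip_width: 36.7
finger_force: 0.0
[497.05277203 -63.559991   240.46179568] [-3.14132599e+00  5.43056001e-04  4.61837898e-02] [-2.80293139e-01  2.98867503e-01  1.58779282e+00  8.24757137e-05
  1.25553222e+00  1.24429387e+00]
```

View pics/w2.png

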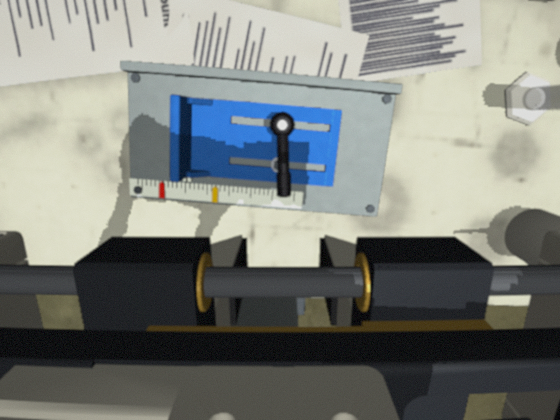

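The wrist view shows the hub at (282,124), lever tip at (285,195), red at (162,189) and yellow at (214,196). The lever points to -x. Checking these against the top view.

```bash
python3 - <<'E'
from h import *
print('hub',ray('w2',[(282,124)],54),'tip',ray('w2',[(285,196)],52))
print('ptr,red,yel root',ray('w2',[(188,180),(162,183),(214,188)],[18,15,15]).round(1))
E
```

```text
hub [[558.36014831 -59.30377683  54.        ]] tip [[486.25185208 -66.14746102  52.        ]]
ptr,red,yel root [[490.9  43.3  18. ]
 [485.3  74.1  15. ]
 [482.5  14.5  15. ]]
```

```bash
python3 -m creep '[{"hand":0.4,"tx":0,"ty":0.0015,"tz":0.06,"spin":-2.5},{"hand":0.4,"tx":0,"ty":0,"tz":0.06,"spin":0},{"hand":0.4,"tx":0,"ty":0,"tz":0.04,"spin":0},{"hand":0.4,"tx":0,"ty":0,"tz":0.026,"spin":0},{"hand":0.25,"tx":0,"ty":0,"tz":0,"spin":0}]'
python3 -m creep '[{"hand":0.25,"tx":0.0009,"ty":0.0106,"tz":0,"spin":-10},{"hand":0.25,"tx":0.0009,"ty":0.0106,"tz":0,"spin":-10},{"hand":0.25,"tx":0.0009,"ty":0.0106,"tz":0,"spin":-10}]'
```

```text
time: 3.95
tool_pos: [495.9, -64.7, 53.0]
tcp_rot: [-3.14, 0.004, 0.105]
contact_force: [0.1, 0.7, 0.5]
grip_width: 30.9
finger_force: 0.0
time: 4.32
tool_pos: [508.6, -94.7, 55.9]
tcp_rot: [-3.142, -0.0, 0.633]
contact_force: [0.1, 1.9, -1.6]
grip_width: 23.2
finger_force: 1.0
```

```bash
python3 -m creep '[{"hand":0.25,"tx":0.0009,"ty":0.0106,"tz":0,"spin":-10},{"hand":0.25,"tx":0.0009,"ty":0.0106,"tz":0,"spin":-10},{"hand":0.25,"tx":0.0009,"ty":0.0106,"tz":0,"spin":-10},{"hand":0.25,"tx":0.0009,"ty":0.0106,"tz":0,"spin":-10},{"hand":0.25,"tx":0.0009,"ty":0.0106,"tz":0,"spin":-10}]'
python3 -m creep '[{"hand":0.25,"tx":0.0003,"ty":0.006,"tz":0,"spin":-5},{"hand":0.25,"tx":0,"ty":0,"tz":0,"spin":0},{"hand":0.4,"tx":0,"ty":-0.003,"tz":0,"spin":0},{"hand":0.4,"tx":0,"ty":0,"tz":-0.04,"spin":0},{"hand":0.4,"tx":0,"ty":0,"tz":-0.06,"spin":0}]'
python3 - <<'E'
from h import *
snap('top','t3'); o=get_obs(); print(o['tool_pos'],o['tcp_rot'],o['joint_positions'])
E
```

```text
time: 4.95
tool_pos: [553.6, -120.0, 56.0]
tcp_rot: [-3.141, -0.0, 1.506]
contact_force: [-1.5, 2.0, -1.1]
grip_width: 22.6
finger_force: 1.0
time: 5.58
tool_pos: [555.4, -119.8, 154.8]
tcp_rot: [-3.139, -0.001, 1.585]
contact_force: [1.2, -0.6, 0.1]
grip_width: 36.4
finger_force: 0.0
[ 559.58099252 -121.04878504  164.45057062] [3.12998766 0.00407492 1.58509076] [-3.47037275e-01  4.90138028e-01  1.51214634e+00  3.22194044e-04
  1.12701214e+00 -3.61491904e-01]
```

```bash
python3 -m creep '[{"hand":0.5,"tx":0.055,"ty":-0.007,"tz":-0.02,"spin":0},{"hand":0.5,"tx":0.055,"ty":-0.007,"tz":-0.02,"spin":0},{"hand":0.5,"tx":0.054,"ty":-0.008,"tz":-0.02,"spin":0},{"hand":0.5,"tx":0,"ty":0,"tz":0,"spin":10.3},{"hand":0.5,"tx":0,"ty":0,"tz":0,"spin":10.3}]'
python3 -m creep '[{"hand":0.5,"tx":0,"ty":0,"tz":0,"spin":10.2},{"hand":0.5,"tx":0,"ty":0,"tz":0,"spin":10.2},{"hand":0.5,"tx":0,"ty":0,"tz":0,"spin":10.2},{"hand":0.5,"tx":0,"ty":0,"tz":0,"spin":10.2},{"hand":0.5,"tx":0,"ty":0,"tz":0,"spin":10.2}]'
python3 -m creep '[{"hand":0.5,"tx":0,"ty":0,"tz":0,"spin":10.2},{"hand":0.5,"tx":0,"ty":0,"tz":0,"spin":10.2},{"hand":0.5,"tx":0,"ty":0,"tz":0,"spin":0}]'
python3 - <<'E'
from h import *
snap('wrist','w3'); o=get_obs(); print(o['tool_pos'],o['tcp_rot'])
E
```

```text
time: 6.25
tool_pos: [531.9, 44.6, 215.6]
tcp_rot: [3.139, -0.001, 1.222]
contact_force: [0.5, 0.1, -0.1]
grip_width: 45.5
finger_force: 0.0
time: 6.88
tool_pos: [532.0, 43.6, 215.2]
tcp_rot: [3.141, -0.001, 0.33]
contact_force: [-0.6, -0.2, -0.8]
grip_width: 46.0
finger_force: 0.0
time: 7.25
tool_pos: [532.0, 43.6, 215.1]
tcp_rot: [-3.141, -0.001, -0.019]
contact_force: [-0.2, -0.0, 0.1]
grip_width: 45.9
finger_force: 0.0
[531.9269767   43.59265921 215.01651856] [-3.14147534e+00 -8.27874599e-04 -1.65519763e-02]
```

View pics/w3.png

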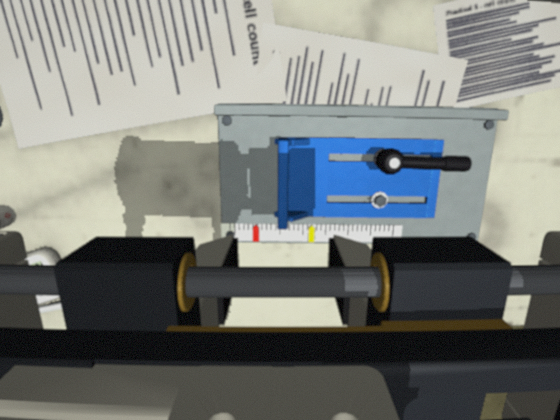

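The lever is loose at (390→470,162) and the fence at (283,185) is undisturbed. Lower over it, grip, and slide about 31 mm.

```bash
python3 -m creep '[{"hand":0.5,"tx":0.003,"ty":0,"tz":0.06,"spin":0},{"hand":0.5,"tx":0,"ty":0,"tz":0.06,"spin":0},{"hand":0.5,"tx":0,"ty":0,"tz":0.025,"spin":0},{"hand":0.5,"tx":0,"ty":0,"tz":0.015,"spin":0},{"hand":0.5,"tx":0,"ty":0,"tz":0,"spin":0}]'
python3 -m creep '[{"hand":0.25,"tx":0,"ty":0,"tz":0,"spin":0},{"hand":0.05,"tx":0,"ty":0,"tz":0,"spin":0},{"hand":0.05,"tx":0,"ty":0,"tz":0,"spin":0},{"hand":0.05,"tx":0,"ty":0,"tz":0,"spin":0}]'
python3 -m creep '[{"hand":0.05,"tx":0,"ty":-0.008,"tz":0,"spin":0},{"hand":0.05,"tx":0,"ty":-0.008,"tz":0,"spin":0},{"hand":0.05,"tx":0,"ty":-0.008,"tz":0,"spin":0},{"hand":0.05,"tx":0,"ty":-0.007,"tz":0,"spin":0},{"hand":0.05,"tx":0,"ty":0,"tz":0,"spin":0}]'
python3 - <<'E'
from h import *
snap('wrist','w4');snap('top','t4'); o=get_obs(); print(o['tool_pos'],o['tcp_rot'],o['contact_force'])
a=cv2.imread('pics/w4.png');b=cv2.resize(cv2.imread('pics/t4.png')[205:255,256:326],None,fx=8,fy=8,interpolation=cv2.INTER_CUBIC)
a=cv2.resize(a[:],(270,200)); o=np.zeros((600,560,3),np.uint8); o[:400]=b; o[400:,:270]=a; cv2.imwrite('pics/c4.png',o)
E
```

```text
time: 7.92
tool_pos: [534.9, 43.6, 54.5]
tcp_rot: [-3.141, 0.001, -0.018]
contact_force: [-0.3, 0.4, -0.1]
grip_width: 45.8
finger_force: 0.0
time: 8.43
tool_pos: [535.2, 43.6, 55.1]
tcp_rot: [-3.141, -0.001, -0.02]
contact_force: [1.2, 5.5, 1.0]
grip_width: 10.7
finger_force: 2.7
time: 9.05
tool_pos: [536.1, 75.8, 55.1]
tcp_rot: [-3.141, -0.001, -0.019]
contact_force: [1.1, 0.9, 5.3]
grip_width: 9.6
finger_force: 30.0
[536.10650781  75.55346089  55.05887291] [-3.14043612e+00 -1.37650072e-03 -1.95581021e-02] [1.15633903 2.23196304 5.70472511]
```

View pics/c4.png

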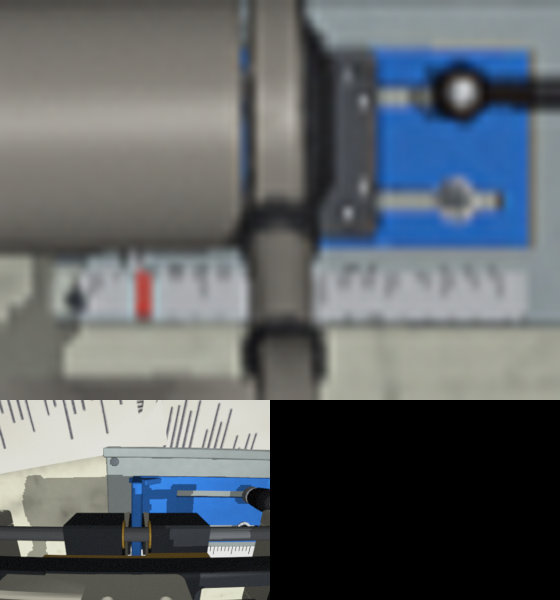

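The arm hides the pointer, so I release, rise, and look from the side with the wrist camera.

```bash
python3 -m creep '[{"hand":0.5,"tx":0,"ty":0,"tz":0,"spin":0},{"hand":0.5,"tx":0,"ty":0,"tz":0,"spin":0},{"hand":0.5,"tx":0,"ty":0,"tz":-0.04,"spin":0},{"hand":0.5,"tx":-0.03,"ty":0,"tz":-0.05,"spin":0},{"hand":0.5,"tx":-0.06,"ty":0,"tz":-0.01,"spin":0}]'
python3 -m creep '[{"hand":0.5,"tx":-0.02,"ty":0,"tz":0,"spin":0},{"hand":0.5,"tx":0,"ty":0,"tz":0,"spin":0},{"hand":0.5,"tx":0,"ty":0,"tz":0,"spin":0}]'
python3 - <<'E'
from h import *
snap('wrist','w5'); o=get_obs(); print(o['tool_pos'],o['tcp_rot'],o['contact_force'])
print(proj('w5',[[486,74,15],[490,75,18],[537,75,62]]))
p=proj('w5',[[486,74,15]])[0].astype(int); np.save('pics/p5',p)
x0,y0=max(p[0]-50,0),max(p[1]-50,0); print(x0,y0)
cv2.imwrite('pics/c5.png',cv2.resize(cv2.imread('pics/w5.png')[y0:y0+75,x0:x0+100],None,fx=8,fy=8,interpolation=cv2.INTER_CUBIC))
E
```

```text
time: 9.78
tool_pos: [447.5, 76.2, 157.1]
tcp_rot: [-3.141, -0.007, -0.02]
contact_force: [0.0, 0.8, 0.1]
grip_width: 45.5
finger_force: 0.0
time: 10.15
tool_pos: [426.6, 76.6, 154.7]
tcp_rot: [-3.142, -0.001, -0.02]
contact_force: [-0.2, 0.5, 0.1]
grip_width: 45.9
finger_force: 0.0
[426.68767319  76.60006108 154.55974442] [-3.14154203e+00 -4.35864348e-04 -1.98967560e-02] [ 0.52869844  0.10360939 -0.52952304]
[[284.71890042 127.96724751]
 [283.43252684 123.16371282]
 [282.09324778  52.27679062]]
234 77
```

View pics/c5.png

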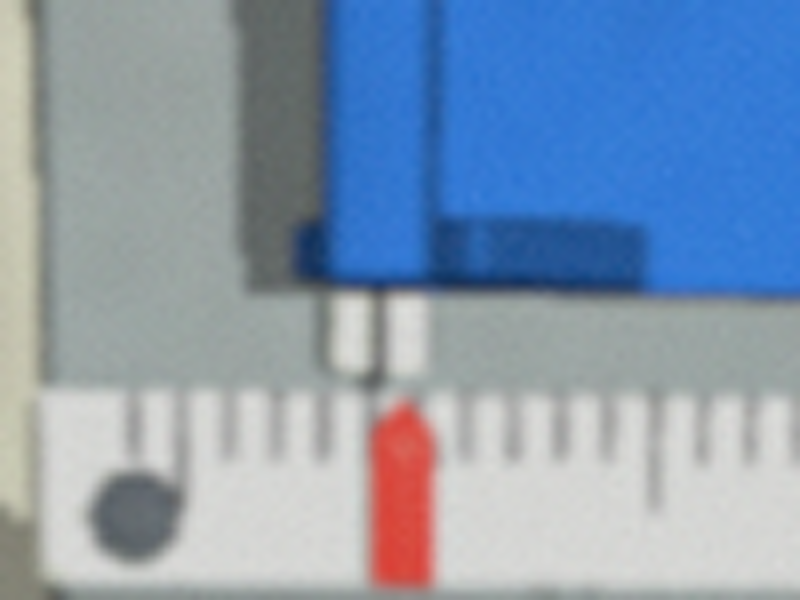

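The close view is clear: pointer line at (377,375) in the crop and red tip at (404,402), so the stop is about 3 mm too far to +y. Working out the amount.

```bash
python3 - <<'E'
from h import *
f=lambda x,y:(233.56+x/8,76.56+y/8)
P=ray('w5',[f(377,380),f(404,402),f(371,540),f(434,540)],[14,14,15,15]); print(P.round(2))
th=-0.0222; print('dy',(P[0]-P[1])[:2]@[-np.sin(th),np.cos(th)],'tab',np.linalg.norm(P[2]-P[3]))
E
```

```text
[[489.24  77.31  14.  ]
 [486.93  74.53  14.  ]
 [472.75  78.3   15.  ]
 [472.61  71.64  15.  ]]
dy 2.8325365878299795 tab 6.662973598509573
```

```bash
python3 -m creep '[{"hand":0.5,"tx":0.06,"ty":0,"tz":0,"spin":0},{"hand":0.5,"tx":0.05,"ty":0,"tz":0.02,"spin":0},{"hand":0.5,"tx":0,"ty":0,"tz":0.05,"spin":0},{"hand":0.5,"tx":0,"ty":0,"tz":0.03,"spin":0},{"hand":0.5,"tx":0,"ty":0,"tz":0,"spin":0}]'
python3 -m creep '[{"hand":0.25,"tx":0,"ty":0,"tz":0,"spin":0},{"hand":0.05,"tx":0,"ty":0,"tz":0,"spin":0},{"hand":0.05,"tx":0,"ty":0,"tz":0,"spin":0},{"hand":0.05,"tx":0,"ty":0,"tz":0,"spin":0},{"hand":0.05,"tx":0,"ty":0,"tz":0,"spin":0}]'
```

```text
time: 10.82
tool_pos: [534.5, 74.4, 51.9]
tcp_rot: [3.142, 0.006, -0.02]
contact_force: [0.8, 0.1, 0.7]
grip_width: 46.3
finger_force: 0.0
time: 11.45
tool_pos: [535.9, 74.7, 55.4]
tcp_rot: [-3.141, -0.001, -0.02]
contact_force: [-0.2, 1.4, 5.5]
grip_width: 10.0
finger_force: 30.0
```

```bash
python3 -m creep '[{"hand":0.05,"tx":0,"ty":0.001,"tz":0,"spin":0},{"hand":0.05,"tx":0,"ty":0.001,"tz":0,"spin":0},{"hand":0.05,"tx":0,"ty":0,"tz":0,"spin":0},{"hand":0.05,"tx":0,"ty":0,"tz":0,"spin":0}]'
```

```text
time: 11.95
tool_pos: [535.9, 72.8, 55.4]
tcp_rot: [-3.141, -0.001, -0.02]
contact_force: [-0.7, 1.1, 5.6]
grip_width: 10.0
finger_force: 30.0
```

Measured 72.8 against a target of about 72.65. Release and check from the same view.

```bash
python3 -m creep '[{"hand":0.5,"tx":0,"ty":0,"tz":0,"spin":0},{"hand":0.5,"tx":0,"ty":0,"tz":0,"spin":0},{"hand":0.5,"tx":0,"ty":0,"tz":-0.04,"spin":0},{"hand":0.5,"tx":-0.03,"ty":0,"tz":-0.05,"spin":0},{"hand":0.5,"tx":-0.06,"ty":0,"tz":-0.01,"spin":0}]'
python3 -m creep '[{"hand":0.5,"tx":-0.02,"ty":0,"tz":0,"spin":0},{"hand":0.5,"tx":0,"ty":0,"tz":0,"spin":0},{"hand":0.5,"tx":0,"ty":0,"tz":0,"spin":0}]'
python3 - <<'E'
from h import *
snap('wrist','w6')
p=proj('w6',[[486,74,15]])[0].astype(int); x0,y0=p[0]-50,p[1]-50; print(x0,y0)
cv2.imwrite('pics/c6.png',cv2.resize(cv2.imread('pics/w6.png')[y0:y0+75,x0:x0+100],None,fx=8,fy=8,interpolation=cv2.INTER_CUBIC))
E
```

```text
time: 12.58
tool_pos: [447.7, 74.1, 157.3]
tcp_rot: [-3.142, -0.007, -0.02]
contact_force: [0.1, 0.2, 0.2]
grip_width: 45.5
finger_force: 0.0
time: 12.95
tool_pos: [426.7, 74.6, 154.8]
tcp_rot: [-3.142, -0.001, -0.02]
contact_force: [0.7, -0.3, -0.3]
grip_width: 45.9
finger_force: 0.0
232 78
```

View pics/c6.png

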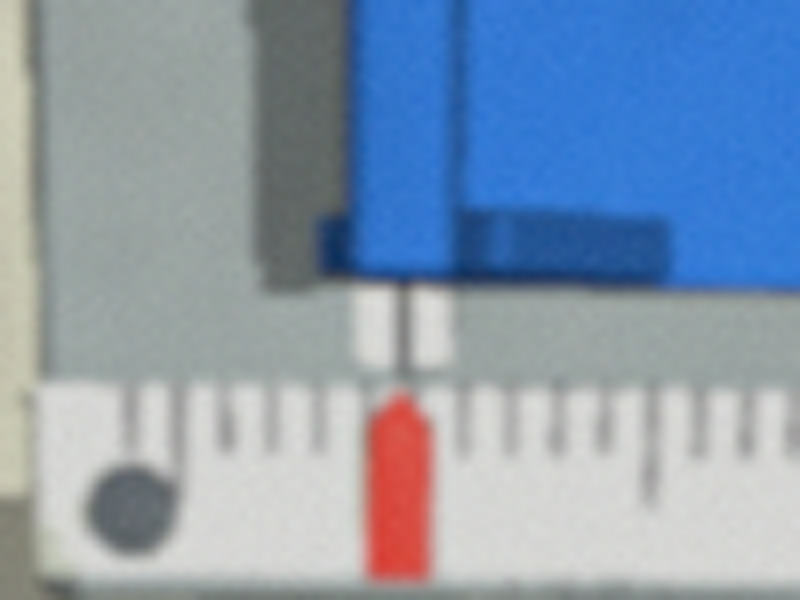

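Pointer line at 403 and red tip at 402 in the crop, so they are aligned within about 0.2 mm. Now back to the lever to tighten it.

```bash
python3 -m creep '[{"hand":0.4,"tx":0.0334,"ty":0.0481,"tz":0,"spin":0},{"hand":0.4,"tx":0.0334,"ty":0.0481,"tz":0,"spin":0},{"hand":0.4,"tx":0.0334,"ty":0.0481,"tz":0,"spin":0},{"hand":0.4,"tx":0.0334,"ty":0.0481,"tz":0,"spin":0},{"hand":0.4,"tx":0,"ty":0,"tz":0,"spin":-10}]'
python3 -m creep '[{"hand":0.4,"tx":0,"ty":0,"tz":0,"spin":-10},{"hand":0.4,"tx":0,"ty":0,"tz":0,"spin":-10},{"hand":0.4,"tx":0,"ty":0,"tz":0,"spin":-10},{"hand":0.4,"tx":0,"ty":0,"tz":0,"spin":-10},{"hand":0.4,"tx":0,"ty":0,"tz":0,"spin":-10}]'
python3 -m creep '[{"hand":0.4,"tx":0,"ty":0,"tz":0,"spin":-10},{"hand":0.4,"tx":0,"ty":0,"tz":0,"spin":-10},{"hand":0.4,"tx":0,"ty":0,"tz":0,"spin":-10},{"hand":0.4,"tx":0,"ty":0,"tz":0,"spin":0}]'
python3 - <<'E'
from h import *
snap('top','t7')
# lever direction from earlier free view w3
print(ray('w3',[(389,161),(470,162)],[54,52]))
E
```

```text
time: 13.62
tool_pos: [557.8, -124.5, 153.4]
tcp_rot: [3.141, -0.001, 0.154]
contact_force: [-0.5, 0.3, 0.1]
grip_width: 36.7
finger_force: 0.0
time: 14.25
tool_pos: [556.1, -120.7, 153.8]
tcp_rot: [-3.141, 0.0, 1.033]
contact_force: [-0.6, 0.6, 0.3]
grip_width: 36.6
finger_force: 0.0
time: 14.75
tool_pos: [555.9, -120.6, 153.9]
tcp_rot: [-3.141, -0.0, 1.549]
contact_force: [-0.2, -0.7, -0.5]
grip_width: 36.7
finger_force: 0.0
[[ 559.28291336  -55.02550158   54.        ]
 [ 557.03431862 -132.9934548    52.        ]]
```

```bash
python3 -m creep '[{"hand":0.4,"tx":0,"ty":0,"tz":0.05,"spin":0},{"hand":0.4,"tx":0,"ty":0,"tz":0.03,"spin":0},{"hand":0.4,"tx":0,"ty":0,"tz":0.018,"spin":0},{"hand":0.25,"tx":0,"ty":0,"tz":0,"spin":0},{"hand":0.25,"tx":0,"ty":0,"tz":0,"spin":0}]'
python3 -m creep '[{"hand":0.25,"tx":0.0009,"ty":-0.0106,"tz":0,"spin":10},{"hand":0.25,"tx":0.0009,"ty":-0.0106,"tz":0,"spin":10},{"hand":0.25,"tx":0.0009,"ty":-0.0106,"tz":0,"spin":10},{"hand":0.25,"tx":0.0009,"ty":-0.0106,"tz":0,"spin":10},{"hand":0.25,"tx":0.0009,"ty":-0.0106,"tz":0,"spin":10}]'
python3 -m creep '[{"hand":0.25,"tx":0.0009,"ty":-0.0106,"tz":0,"spin":10},{"hand":0.25,"tx":0.0009,"ty":-0.0106,"tz":0,"spin":10},{"hand":0.25,"tx":0.0009,"ty":-0.0106,"tz":0,"spin":10},{"hand":0.25,"tx":0,"ty":0,"tz":0,"spin":0}]'
```

```text
time: 15.42
tool_pos: [556.0, -120.5, 57.3]
tcp_rot: [3.14, 0.0, 1.55]
contact_force: [0.2, 0.4, 0.4]
grip_width: 24.3
finger_force: 0.0
time: 16.05
tool_pos: [510.2, -98.3, 58.2]
tcp_rot: [3.138, -0.002, 0.671]
contact_force: [2.6, -0.6, -1.7]
grip_width: 22.8
finger_force: 1.0
time: 16.55
tool_pos: [496.9, -68.7, 57.9]
tcp_rot: [3.141, -0.002, 0.156]
contact_force: [-0.1, -0.5, 0.6]
grip_width: 23.1
finger_force: 0.0
```

```bash
python3 -m creep '[{"hand":0.25,"tx":0.0005,"ty":-0.0053,"tz":0.002,"spin":5},{"hand":0.25,"tx":0.0005,"ty":-0.0053,"tz":0,"spin":5},{"hand":0.25,"tx":0,"ty":-0.003,"tz":0,"spin":0},{"hand":0.25,"tx":0,"ty":0,"tz":0,"spin":0}]'
python3 -m creep '[{"hand":0.25,"tx":0,"ty":-0.002,"tz":0,"spin":0},{"hand":0.25,"tx":0,"ty":0,"tz":0,"spin":0}]'
python3 -m creep '[{"hand":0.25,"tx":0,"ty":-0.002,"tz":0,"spin":0},{"hand":0.25,"tx":0,"ty":0,"tz":0,"spin":0}]'
```

```text
time: 17.05
tool_pos: [496.5, -55.4, 55.1]
tcp_rot: [3.141, -0.001, -0.017]
contact_force: [-0.6, -0.9, 1.4]
grip_width: 22.7
finger_force: 0.8
time: 17.3
tool_pos: [496.3, -53.3, 54.9]
tcp_rot: [3.141, -0.001, -0.019]
contact_force: [0.5, -2.5, 2.1]
grip_width: 23.1
finger_force: 1.2
time: 17.55
tool_pos: [496.4, -52.9, 54.9]
tcp_rot: [3.139, -0.001, -0.019]
contact_force: [-1.6, -11.2, 0.9]
grip_width: 22.9
finger_force: 5.8
```

The force rises to 11 N with no further motion, so the lever is at its end stop. One more small push, then clear off and check.

```bash
python3 -m creep '[{"hand":0.25,"tx":0,"ty":-0.0015,"tz":0,"spin":0},{"hand":0.25,"tx":0,"ty":0,"tz":0,"spin":0}]'
python3 -m creep '[{"hand":0.35,"tx":0,"ty":0.0045,"tz":0,"spin":0},{"hand":0.35,"tx":0,"ty":0,"tz":0,"spin":0},{"hand":0.35,"tx":0,"ty":0,"tz":-0.05,"spin":0},{"hand":0.35,"tx":-0.03,"ty":-0.05,"tz":-0.02,"spin":0},{"hand":0.35,"tx":-0.05,"ty":-0.03,"tz":-0.03,"spin":0}]'
python3 -m creep '[{"hand":0.35,"tx":0,"ty":-0.04,"tz":-0.02,"spin":0},{"hand":0.35,"tx":0,"ty":0,"tz":0,"spin":0},{"hand":0.35,"tx":0,"ty":0,"tz":0,"spin":0}]'
python3 - <<'E'
from h import *
snap('wrist','w8'); print(get_obs()['tool_pos'])
a=cv2.imread('pics/w8.png')[:290]
p=proj('w8',[[486,74,15]])[0].astype(int);x0,y0=max(p[0]-35,0),max(p[1]-25,0);print(p,x0,y0)
b=cv2.resize(a[y0:y0+38,x0:x0+70],None,fx=8,fy=8,interpolation=cv2.INTER_CUBIC)
o=np.zeros((600,560,3),np.uint8); o[:290]=a; o[290:290+b.shape[0],:b.shape[1]]=b; cv2.imwrite('pics/c8.png',o)
E
```

```text
time: 17.8
tool_pos: [496.4, -52.6, 54.9]
tcp_rot: [3.137, -0.001, -0.018]
contact_force: [-2.7, -18.4, 1.1]
grip_width: 22.7
finger_force: 9.1
time: 18.42
tool_pos: [419.2, 27.7, 153.6]
tcp_rot: [-3.14, 0.0, -0.019]
contact_force: [-0.3, 0.3, 0.4]
grip_width: 31.8
finger_force: 0.0
time: 18.8
tool_pos: [420.5, 66.0, 172.9]
tcp_rot: [-3.142, 0.001, -0.019]
contact_force: [0.1, -0.0, -0.1]
grip_width: 32.1
finger_force: 0.0
[420.48956143  65.57135145 172.62938102]
[272 120] 237 95
```

View pics/c8.png

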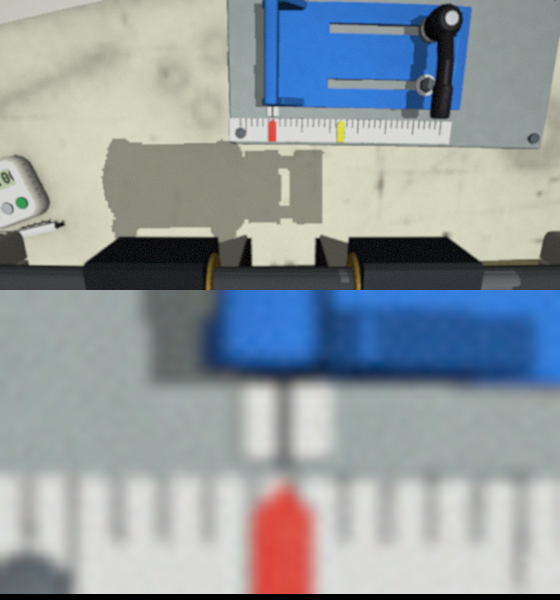

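Pointer line at 284 and red tip at 286 in the enlarged crop, about 0.3 mm apart. Lever hub is at (450,17) and tip at (441,116). Checking its angle.

```bash
python3 - <<'E'
from h import *
P=ray('w8',[(450,17),(441,116)],[54,52]); d=P[1]-P[0]; print(P.round(1), 'dir deg',np.degrees(np.arctan2(d[1],d[0]))%360,'(tight=178.7)')
E
```

```text
[[558.7 -58.9  54. ]
 [487.8 -59.   52. ]] dir deg 180.071058929306 (tight=178.7)
```

```bash
python3 -c "
from plant import close_job
print(close_job())"
```

```text
the job is handed in; nothing more can be done
None
```

The job is handed in: I loosened the lever, slid the stop until its pointer lined up with the red mark (about 0.3 mm off in the last view), and turned the lever back clockwise to its end stop (18 N push, no further travel), in about 19 s without going near the bystanders.

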